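Find the full fixings tin by feel and slide it home

ROBOT

A 6-joint arm with a two-finger parallel gripper is mounted at the origin on the work surface. World frame = base frame: x ahead of the robot, y to its left, z up, the work surface at z = 0. Lengths are in m, angles in rad, forces in N, time in s.
With the tool pointing down it reaches from about 0.375 to 0.9 m from the base axis. Payload 3.1 kg.
Tool frame: the origin (TCP) lies at the very end of the fingers, on their centre line; the grasp point (between the pads) lies 19 mm behind it (manip.hold_point_z is the z of the grasp point in the tool frame, in m); z points along the fingers, y is the direction in which the jaws open and shut (so a half turn about z gives the same grasp; the last joint's range is limited). The gripper opens to 87 mm and grips with 3 to 60 N. Pads are 19 mm wide; open, the fingers measure 117 mm over their backs; the gripper's body (75 mm by 190 mm) begins 51 mm behind the grasp point.
Start: joints at [1.091, 0.527, 1.433, -0, 1.181, -0.178], TCP at [0.186, 0.597, 0.223] pointing down, gripper open.
Joint ranges: [-3.08, 3.08], [-0.75, 2.2], [0.22, 2.44], [-1.43, 4.57], [0, 2.65], [-2.85, 2.85]. Speed limits (rad/s): [2.79, 2.79, 3.14, 3.14, 3.14, 3.14].

INTERFACE

Orientations are given as a rotation vector (axis times angle).
In Python, from plant import manip gives the robot as it stands. Calls block until the motion is done:
- manip.move_pose(position, orientation): joint-space move of the TCP to a pose.
- manip.move_l(position, attitude=None, velocity=0.15): straight line of the TCP; attitude=None keeps the orientation; velocity is the mean speed in m/s.
- manip.set_joints(angles): joint-space move.
- manip.gripper_to(opening): finger opening in m; the grip force is fixed at half the most; returns when the fingers have stopped.
- manip.wait(seconds).
- manip.solve_ik(position, orientation): joint angles nearest the present ones, or None.
- manip.get_image(name): name is "scene" or "top"; returns the picture (400x640x3 uint8, red, green, blue); there is no depth.
- manip.camera_model(name): a dict with "intrinsics" (3x3 intrinsics, pixels), "R" (3x3) and "t" (3): a world point X has camera coordinates R X + t. Camera axes: x right, y down, z forward; pixel columns grow to the right and rows downward; lengths in m; the calibration is good to about 2 mm. A picture is of the moment at which its call begins. camera_model takes no time and is no camera call.
A pose or a line that the arm cannot do raises manip.Unreachable and nothing moves.
- manip.job_done(): hands the job in, once; it reports no verdict.
Readings, each from a call of its own:
- manip.current_t(): time.
- manip.current_q(): joint angles.
- manip.current_joint_velocities(): joint speeds.
- manip.current_joint_torque(): joint torques, N m.
- manip.current_position(): TCP position.
- manip.current_orientation(): TCP orientation.
- manip.current_ft_force(): force on the tool from outside, world axes, zero at the start.
- manip.current_torque(): the same for the moment, N m.
- manip.current_width(): finger opening in m.
Only numpy, scipy, OpenCV 4.12 (cv2) and the standard library are available. Lean on these libraries where they do the work, as an engineer would, in place of code of your own. Each camera call takes 0.05 s, during which the arm holds its last target. There are 200 camera calls.

TASK

Three steel tins that look alike stand in a row on the bench: one is full of screws, the other two are nearly empty. Find the full one by nudging them and feeling how hard they drag, then slide it, standing on the bench all the while, straight away from the robot until it is fully home and flush against the wooden stop batten behind the row. Leave the two light tins within a couple of centimetres of where they stood, and do not disturb the two little jars.

Things in the scene. Friction and masses are not known exactly. Their poses are not given: they have to be found in the camera images.
- tin_a_center (a point): the one on the robot's right of three like steel tins with flat lids, 80 mm deep (its x), 100 mm wide along the row (its y), 80 mm high, about 200 mm apart centre to centre, at the start turned at most 0.1 rad out of line with the batten and 70 to 100 mm short of it. This point is its centre, 40 mm above the bench
- tin_b_center (a point): the middle one of the three, same size and look; point at its centre. One of the three, changing from run to run, is full and weighs 0.78 to 0.92 kg, the other two 0.16 to 0.19 kg: only weight tells them apart; the contents may shift a little inside. Pushed slowly, the full one drags with 3 to 6 N, a light one with 0 to 2 N; average, as first touch gives a bump
- tin_c_center (a point): the one on the robot's left of the three tins, same size and look; point at its centre
- batten_face (a point): the fixed wooden stop batten beyond the tins, 620 mm long (its y), 30 mm deep (its x), 30 mm high, askew by up to 0.2 rad; this point is the middle of its face towards the robot, 15 mm above the bench. Its x axis points square to that face, away from the robot: push along it. A tin that is home has its centre 40 mm in front of this face
- jar_l_center (a point): a little amber glass jar with a dark lid, 44 mm across and 65 mm high, standing in front of the batten in the gap between two tins' paths (robot's left); this point is its centre, 32 mm above the bench
- jar_r_center (a point): the same kind of little jar, in the other gap (robot's right)
Mind the look-alikes: they are no part of the job. What is shaped like the part that bears tin_c_center but purple is not meant.

How it is judged:
At the end, for the whole second after the job is handed in: the full tin (over 4.5 N on the bench) has its face against the batten (gap under 5 mm, flush within 0.09 rad); the other two are within 35 mm of where they started; all three stand upright and still on the bench; both little jars stand within 20 mm of their start (((contact force between tin_a and table above 4.5 N and x of tin_a_center in the frame of batten_face between -0.045 and -0.035 m and angle between the x axis of tin_a_center and the x axis of batten_face, either way round below 0.09 rad and distance of each of tin_b_center, tin_c_center from where it was at the start of the episode below 0.035 m) or (contact force between tin_b and table above 4.5 N and x of tin_b_center in the frame of batten_face between -0.045 and -0.035 m and angle between the x axis of tin_b_center and the x axis of batten_face, either way round below 0.09 rad and distance of each of tin_a_center, tin_c_center from where it was at the start of the episode below 0.035 m) or (contact force between tin_c and table above 4.5 N and x of tin_c_center in the frame of batten_face between -0.045 and -0.035 m and angle between the x axis of tin_c_center and the x axis of batten_face, either way round below 0.09 rad and distance of each of tin_a_center, tin_b_center from where it was at the start of the episode below 0.035 m)) and angle between each of tin_a_center, tin_b_center, tin_c_center's own z axis and vertical below 0.1 rad and height (world z) of each of tin_a_center, tin_b_center, tin_c_center below 0.045 m and linear speed of each of tin_a, tin_b, tin_c below 0.01 m/s and distance of each of jar_l_center, jar_r_center from where it was at the start of the episode below 0.02 m and angle between each of jar_l_center, jar_r_center's own z axis and vertical below 0.2 rad); the robot touches nothing.
It fails at once if a tin is lifted off the bench or tipped over (height (world z) of any of tin_a_center, tin_b_center, tin_c_center above 0.055 m or angle between any of tin_a_center, tin_b_center, tin_c_center's own z axis and vertical above 0.35 rad).
It fails at once if a little jar is knocked over or pushed away (angle between any of jar_l_center, jar_r_center's own z axis and vertical above 0.5 rad or distance of any of jar_l_center, jar_r_center from where it was at the start of the episode above 0.04 m).
It also fails if it takes over 64 s, if anything falls off the work surface, if the arm or the gripper's body presses on something with over 40 N, if the wrist force passes 120 N, or if a joint passes its speed limit or range.

## Working session

There is one attempt and no reset: what is moved stays moved. The work goes in short steps, each a Python script; the robot and the scene stay as the last script left them, time stands still between calls to the robot, and variables do not carry over. Pictures are saved under pics/ and viewed, about 8 in all and at most 12, crops included, and the job is handed in when it is done.

```bash
ls; mkdir -p pics; python3 - <<'E'
from plant import manip
import cv2,numpy as np
for n in("top","scene"):
    im=manip.get_image(n); cv2.imwrite(f"pics/{n}0.png",im[:,:,::-1]); np.save(f"pics/{n}0.npy",im)
    c=manip.camera_model(n); print(n,c["intrinsics"],c["R"],c["t"])
print(manip.current_t(),manip.current_orientation(),manip.current_ft_force())
E
```

```text
pics
top [[488.89440884   0.         319.66151223]
 [  0.         488.89440884 194.20315905]
 [  0.           0.           1.        ]] [[ 0.1181983  -0.99297865  0.00475006]
 [-0.97202793 -0.11667951 -0.20383229]
 [ 0.20295535  0.01947544 -0.9789943 ]] [0.06168399 0.4991333  1.30438102]
scene [[442.37847094   0.         326.13040725]
 [  0.         442.37847094 200.71442362]
 [  0.           0.           1.        ]] [[ 0.2189038   0.97563986 -0.01442174]
 [ 0.67508267 -0.16210659 -0.71971164]
 [-0.70451723  0.14781174 -0.69412331]] [-0.18957694 -0.24676544  1.66352714]
0.1 [-4.72168023e-01 -3.10526615e+00  2.96277961e-03] [ 0.59130536  0.28977401 -0.42942347]
```

View pics/top0.png

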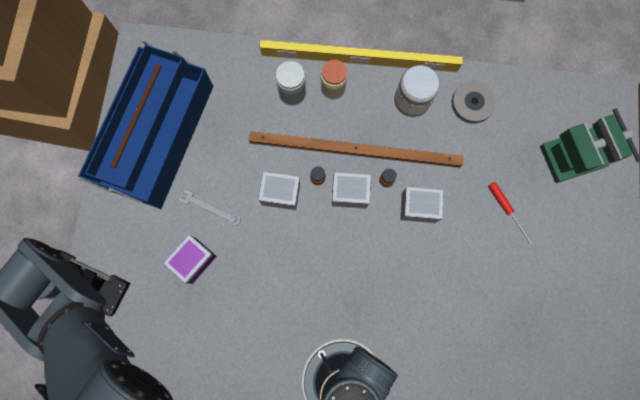

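View pics/scene0.png

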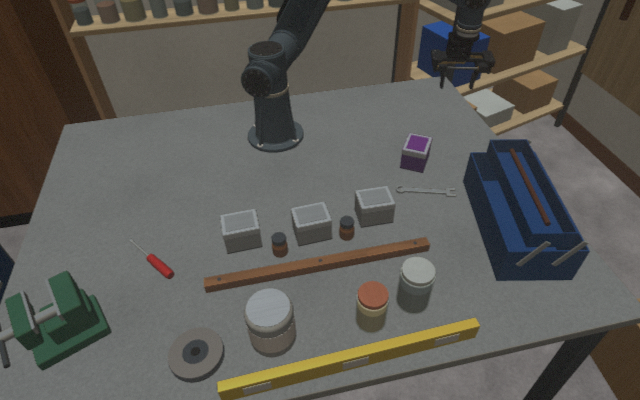

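```bash
cat > h.py <<'E'
import numpy as np,cv2
from plant import manip
def ray(uv,z,name="top"):
    c=manip.camera_model(name);K,R,t=c["intrinsics"],np.array(c["R"]),np.array(c["t"])
    uv=np.atleast_2d(uv).astype(float)
    d=np.c_[uv,np.ones(len(uv))]@np.linalg.inv(K).T@R
    C=-R.T@t
    return (C+d*((z-C[2])/d[:,2])[:,None])[:,:2]
def batten(im):
    h=cv2.cvtColor(im,cv2.COLOR_RGB2HSV)
    m=((h[...,0]<18)&(h[...,1]>90)).astype(np.uint8); m[:125]=0;m[172:]=0;m[:,:240]=0;m[:,475:]=0
    n,l,s,_=cv2.connectedComponentsWithStats(m);k=1+np.argmax(s[1:,4]);m=l==k
    cols=np.where(m.any(0))[0]
    lo=np.array([[c,np.where(m[:,c])[0].max()+.5] for c in cols[6:-6]]);hi=np.array([[c,np.where(m[:,c])[0].min()-.5] for c in cols[6:-6]])
    out=[]
    for uv,z in((lo,0),(hi,.03)):
        P=ray(uv,z);v=cv2.fitLine(P.astype(np.float32),cv2.DIST_HUBER,0,.001,.001).ravel()
        d=v[:2]*np.sign(v[1]);out.append((v[2:],np.arctan2(-d[0],d[1])))
    ends=ray([[cols[0],m[:,cols[0]].nonzero()[0].mean()],[cols[-1],m[:,cols[-1]].nonzero()[0].mean()]],.03)
    return out,ends
def tins(im,box=(160,230,240,460)):
    g=im.min(2).astype(np.uint8);r0,r1,c0,c1=box
    m=np.zeros_like(g);m[r0:r1,c0:c1]=g[r0:r1,c0:c1]>150
    cs,_=cv2.findContours(m,cv2.RETR_EXTERNAL,cv2.CHAIN_APPROX_NONE)
    res=[]
    for c in cs:
        if cv2.contourArea(c)<300: continue
        P=ray(c[:,0,:],.08)
        r=cv2.minAreaRect((P*1000).astype(np.float32));b=cv2.boxPoints(r)
        e=[b[1]-b[0],b[2]-b[1]];e=max(e,key=np.linalg.norm);e=e*np.sign(e[1])
        res.append((np.array(r[0])/1000,np.sort(r[1]),np.arctan2(-e[0],e[1])))
    return sorted(res,key=lambda a:a[0][1])
E
python3 - <<'E'
from h import *
im=np.load("pics/top0.npy")
print(im[185:210,352].tolist())
print(batten(im))
for t in tins(im):print(t)
print(ray([[318,172],[388,174]],.065))
E
```

```text
[[159, 165, 174], [160, 167, 176], [161, 167, 176], [159, 166, 174], [157, 163, 171], [157, 163, 172], [158, 164, 172], [156, 162, 171], [156, 162, 170], [158, 164, 173], [159, 165, 173], [158, 164, 172], [156, 162, 170], [165, 172, 181], [189, 198, 210], [193, 202, 214], [182, 189, 199], [143, 146, 147], [90, 89, 88], [72, 71, 69], [69, 68, 67], [73, 73, 72], [103, 106, 109], [143, 146, 151], [146, 149, 154]]
([(array([0.62987596, 0.06122143], dtype=float32), np.float32(-0.00010354916)), (array([0.6541854 , 0.03655043], dtype=float32), np.float32(-0.00027580658))], array([[ 0.62983914,  0.34239742],
       [ 0.64207003, -0.27179993]]))
(array([ 0.49476004, -0.1639362 ]), array([ 82.45430756, 102.55295563]), np.float32(0.034907717))
(array([0.51261328, 0.03459614]), array([ 82.44644928, 104.46141052]), np.float32(0.05157543))
(array([0.48754077, 0.23337552]), array([ 82.88743591, 100.46251678]), np.float32(-0.024725214))
[[ 0.54727618  0.13221108]
 [ 0.56475608 -0.06097161]]
```

```bash
python3 - <<'E'
s=open('h.py').read()
a=s.index("        P=ray(uv,z);v=");b=s.index("    ends=ray")
s=s[:a]+'''        P=ray(uv,z);p=np.polyfit(P[:,1],P[:,0],1)
        k=abs(P[:,0]-np.polyval(p,P[:,1]))<.004;p=np.polyfit(P[k,1],P[k,0],1)
        out.append((p,np.arctan(-p[0]),k.mean()))
'''+s[b:]
open('h.py','w').write(s)
E
python3 - <<'E'
from h import *
im=np.load("pics/top0.npy")
print(batten(im))
c=cv2.resize(im[120:225,240:475],None,fx=3.4,fy=3.4,interpolation=cv2.INTER_CUBIC)
cv2.imwrite("pics/crop0.png",c[:,:,::-1])
E
```

```text
([(array([2.89669141e-05, 6.29862890e-01]), np.float64(-2.8966914109597597e-05), np.float64(1.0)), (array([2.75837389e-04, 6.54175311e-01]), np.float64(-0.0002758373819010377), np.float64(1.0))], array([[ 0.62983914,  0.34239742],
       [ 0.64207003, -0.27179993]]))
```

View pics/crop0.png

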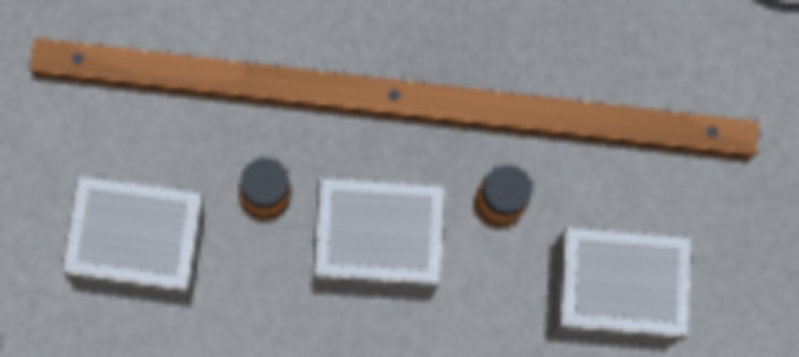

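```bash
cat >> h.py <<'E'
ORI=[0,-np.pi,0]
Z=.03
def push(y,x0,x1,step=.002,v=.02,stop=None):
    """small steps ahead in x; returns rows (x, fx)"""
    out=[];x=x0
    while x<x1-1e-6:
        x=min(x+step,x1);manip.move_l([x,y,Z],velocity=v)
        f=manip.current_ft_force()[0];out.append((round(float(manip.current_position()[0]),4),round(float(f),2)))
        if stop and f<stop: break
    return out
E
python3 - <<'E'
from h import *
print(manip.solve_ik([.40,.233,.2],ORI))
manip.gripper_to(.05)
manip.move_pose([.40,.233,.2],ORI)
manip.move_l([.40,.233,Z],velocity=.15)
print(manip.current_t(),manip.current_ft_force())
manip.move_l([.428,.233,Z],velocity=.06)
print(push(.233,.428,.454));print(manip.current_t())
E
```

```text
[ 2.85307493e-01  3.45170797e-01  1.85199344e+00 -4.44089210e-16
  9.44428419e-01 -1.28548883e+00]
3.8417 [-1.13808944  0.12667221  0.29288198]
[(0.4298, 0.29), (0.4321, 0.46), (0.4342, 0.6), (0.436, -0.34), (0.4366, -3.33), (0.4389, -4.62), (0.4407, -4.66), (0.4427, -4.11), (0.4447, -5.12), (0.447, -5.08), (0.4496, -3.79), (0.4521, -3.58), (0.4542, -3.19)]
7.7083
```

```bash
python3 - <<'E'
from h import *
r=push(.233,.454,.520,step=.003,v=.03);print(r,np.mean([a[1] for a in r]),manip.current_t())
r=push(.233,.520,.552,step=.0015,v=.02,stop=-14);print(r,manip.current_t())
im=manip.get_image("top");np.save("pics/top1.npy",im)
c=cv2.resize(im[100:260,230:480],None,fx=3.2,fy=3.2,interpolation=cv2.INTER_CUBIC)
cv2.imwrite("pics/crop1.png",c[:,:,::-1])
E
```

```text
[(0.4574, -4.18), (0.4602, -2.3), (0.4632, -3.35), (0.4662, -4.06), (0.4692, -3.7), (0.4722, -3.27), (0.4752, -3.41), (0.4782, -4.2), (0.4812, -2.85), (0.4842, -3.58), (0.4872, -2.48), (0.4902, -4.13), (0.4932, -2.91), (0.4962, -3.66), (0.4992, -3.66), (0.5022, -3.91), (0.5052, -3.15), (0.5082, -4.04), (0.5112, -3.23), (0.5142, -4.05), (0.5172, -3.86), (0.5202, -3.47)] -3.520454545454545 13.2083
[(0.521, -5.08), (0.5228, -4.34), (0.5245, -3.76), (0.5261, -4.88), (0.5276, -4.2), (0.5291, -4.24), (0.5306, -4.77), (0.5322, -4.52), (0.5336, -3.74), (0.5351, -3.21), (0.5362, -4.82), (0.5361, -7.92), (0.536, -11.05), (0.5359, -12.96), (0.5358, -14.9)] 16.9583
```

View pics/crop1.png

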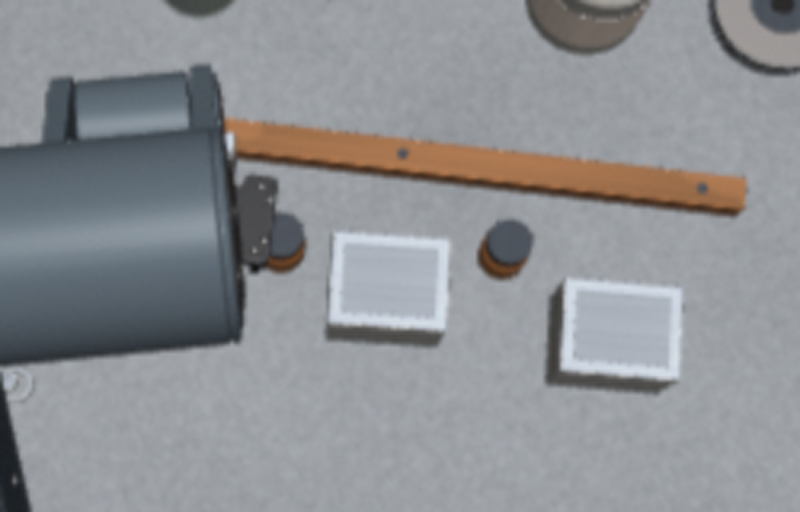

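```bash
python3 - <<'E'
from h import *
manip.move_l([.42,.233,Z],velocity=.1)
manip.move_l([.40,.233,.2],velocity=.2)
print(manip.current_ft_force())
manip.set_joints([1.091,.527,1.433,0,1.181,-.178]);manip.wait(.3)
im=manip.get_image("top");np.save("pics/top2.npy",im)
print(batten(im)[0])
for t in tins(im,(140,230,240,460)):print(t)
for n in(np.load("pics/top0.npy"),im):
    m=(n.max(2)<95).astype(np.uint8);m[:160]=0;m[190:]=0;m[:,:300]=0;m[:,400:]=0
    print(cv2.connectedComponentsWithStats(m)[2:])
c=cv2.resize(im[100:260,230:480],None,fx=3.2,fy=3.2,interpolation=cv2.INTER_CUBIC)
cv2.imwrite("pics/crop2.png",c[:,:,::-1]);print(manip.current_t())
E
```

```text
[ 0.50709586  0.41191481 -0.47087944]
[(array([0.01129944, 0.63120794]), np.float64(-0.011298954692247636), np.float64(0.42574257425742573)), (array([2.75837389e-04, 6.54175311e-01]), np.float64(-0.0002758373819010377), np.float64(1.0))]
(array([ 0.49474503, -0.16397318]), array([ 82.49938965, 102.42525482]), np.float32(0.036085967))
(array([0.51254639, 0.03561868]), array([ 82.45755768, 102.41458893]), np.float32(0.051013783))
(array([0.5855329 , 0.23454276]), array([ 79.67385101, 100.2352829 ]), np.float32(0.005566765))
(array([[     0,      0,    640,    400, 255567],
       [   398,    160,      2,      1,      2],
       [   311,    167,     14,     18,    208],
       [   379,    169,     17,     18,    223]], dtype=int32), array([[319.44199368, 199.5386924 ],
       [398.5       , 160.        ],
       [317.40384615, 175.72596154],
       [387.22421525, 177.68609865]]))
(array([[     0,      0,    640,    400, 255555],
       [   302,    160,      1,      1,      1],
       [   398,    160,      2,      1,      2],
       [   301,    162,      1,      5,      5],
       [   311,    167,     14,     18,    210],
       [   300,    169,      1,      6,      6],
       [   379,    169,     17,     18,    221]], dtype=int32), array([[319.44341922, 199.54016944],
       [302.        , 160.        ],
       [398.5       , 160.        ],
       [301.        , 164.        ],
       [317.44761905, 175.78095238],
       [300.        , 171.5       ],
       [387.19004525, 177.68778281]]))
21.3
```

View pics/crop2.png

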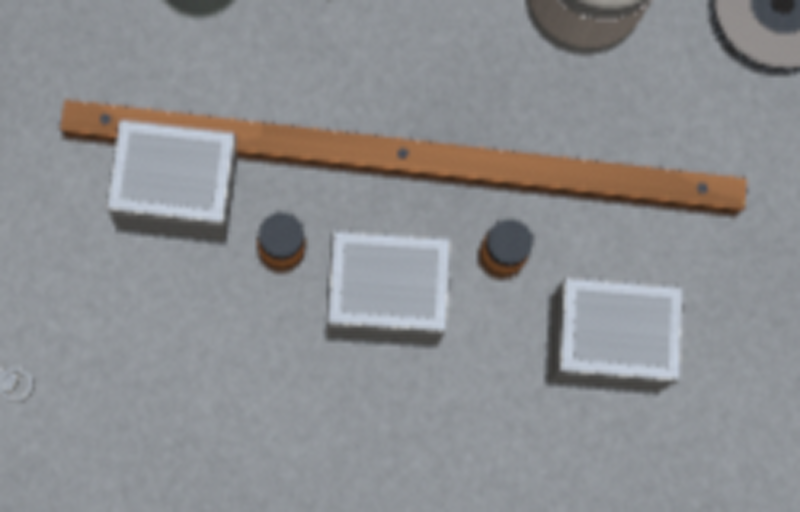

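```bash
python3 -c "
from plant import manip
manip.job_done();print(manip.current_t())"
```

```text
the job is handed in; nothing more can be done
the job is handed in; nothing more can be done
```

I found the full tin, slid it home against the batten and handed the job in; `job_done()` gives no verdict. It is the one on the robot's left (C).

**Which tin:** Tin C dragged at about 3.5–4.5 N on average. That is inside the 3–6 N range for the full tin and well above the 2 N limit for a light one. For that reason I never nudged the other two, so their lightness is inferred, not measured.

**Pushing:** I pushed it slowly with two spread fingers. At the batten the force rose from about 4.8 to 15 N with no further travel, so it is against the stop. I then backed the arm off and returned it to its start pose at about t = 21 s.

**Last picture:**
- **Tin C:** centre at x = 0.5855 m, within about 0.006 rad of flush.
- **Tins A and B:** within about 1 mm of where they started.
- **Jars:** moved less than 0.1 pixel.

**Disagreement:** The camera placed the batten face at 0.624 m from its back edge and 0.630 m from its front edge. With tin C's front at 0.6255 m, that means anywhere from touching to about 4.5 mm short. The hard stop in the push force is the better evidence that it is home. In the final picture the front-edge line fit was also poor because the tin hides part of it.

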